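# Switch off the outlet left on at the charging station

### The arm

A 6-joint arm with a two-finger parallel gripper is mounted at the origin on a cart in front of the work surface, level with it; the furniture and walls round the work are solid. World frame = base frame: x ahead of the robot, y to its left, z up, the work surface at z = 0. Lengths are in mm, angles in rad, forces in N, time in s.
With the tool pointing down it reaches from about 350 to 975 mm from the base axis. Payload 7.1 kg.
Tool frame: the origin (TCP) lies at the very end of the fingers, on their centre line; the grasp point (between the pads) lies 19 mm behind it; z points along the fingers, y is the line along which they close (so a half turn about z gives the same grasp; the last joint's range is limited). The gripper opens to 88 mm and grips with 3 to 60 N. Pads are 20 mm wide; open, the fingers measure 115 mm over their backs; the gripper's body (75 mm by 178 mm) begins 61 mm behind the grasp point.
Start: joints at [-0.019, 0.423, 1.63, -0, 1.089, -0.019], TCP at [624.984, 0.026, 222.675] pointing down, gripper open.
Joint ranges: [-3, 3], [-0.9, 2.11], [0.09, 2.58], [-1.31, 4.45], [0.11, 2.69], [-2.54, 2.54]. Speed limits (rad/s): [2.39, 2.39, 3.01, 3.14, 3.14, 3.14].

### API

Orientations are given as a rotation vector (axis times angle).
In Python, from workcell import * gives the robot as it stands.
- The arm moves only by the tool step_arm, never from a script. Its argument "deltas" is a list of rows, each a list of 3 entries, a list of its own where there are three numbers: the shift along the tool's x, y, z in units of 300 mm (1.0 is 300 mm), then the turn, a rotation vector about the tool's x, y, z in units of 1.5 rad (1.0 is 1.5 rad), then the gripper command: -1 is shut, 1 is fully open, values between are in proportion. In form: [[[dx, dy, dz], [rx, ry, rz], gripper], ...]. A call has 1 to 20 rows; each row is the pose to reach, as a shift and turn from the pose commanded when the call began, along the tool's axes at that moment; what a row does not reach only later rows make up. A row lasts 1/12 s, in which the tool goes at most 41.7 mm and 7.16 degrees, less where a joint would pass 70% of its speed; a pose out of reach is approached as far as the arm can. A call with a number of a shift or a turn outside -1 to 1 is refused whole. A call with a gripper value outside its range is refused whole. The fingers move at their own pace and stop on an object; the grip force is fixed at half the most. Time passes only in rows, so rows that repeat a pose let the fingers close. It gives the time, the measured TCP pose, the force, the opening and the grip force at its end, in the units of the state.
- get_obs(): the state, without advancing time (a new reading comes with each control period).
- get_image(name): name is "scene" or "side" or "wrist"; returns a dict with "pixels" (420x560x3 uint8, red, green, blue), "fx", "fy", "cx", "cy" (pixels), "T" (4x4, takes a point from camera to world coordinates). Camera axes: x right, y down, z forward; pixel columns grow to the right and rows downward; lengths in mm; the calibration is good to about 2 mm. A picture is of the moment at which its call begins. There is no depth.
- close_job(): hands the job in; it is judged then, once.
The state is a dict: "t": time; "qpos": joint angles; "qvel": joint speeds; "joint_torque": joint torques, N m; "ee_pos": TCP position; "orientation": TCP orientation; "ft_force": force on the tool from outside, world axes, zero at the start; "moment": the same for the moment, N m; "width": finger opening in mm; "grasp_force": force on a finger pad.
Only numpy, scipy, OpenCV 4.12 (cv2) and the standard library are available. Lean on these libraries where they do the work, as an engineer would, in place of code of your own. Each camera call takes 0.05 s, during which the arm holds its last target. There are 200 camera calls.

### The job

The meter on the charging station shows that one of its four outlets was left on: one of the four keys is still latched down. Tap the keys lightly to find which, without pushing any other key in far enough to switch its outlet on, then press the latched key fully in and let it spring up, so that the meter falls to zero. Nothing needs to be grasped: leave the other things on the desk where they are.

Things in the scene. Friction and masses are not known exactly. Their poses are not given: they have to be found in the camera images.
- station: Fixed grey charging station, 160 mm deep (x) by 230 mm wide (y). Origin under its centre on the desk; front to -x, +y its left seen from the front, z up. Front half: level deck 46 mm high with four identical oblong white keys in a row along y, 44 mm apart, a flush round socket behind each. A panel behind slopes up to a flat top 94 mm high, pointer meter at its left, two black fuse caps at its right.
- key_1 (a point): Place of the leftmost key seen from the front: fixed point of the station over the key's centre, at the height of the key's top when it is up (57 mm above the desk, 11 mm above the deck). It does not move with the key. Keys are 30 mm (x) by 24 mm (y) and move straight down, 8 mm at most, then rigid; an outlet is on while its key is latched.
- key_2 (a point): Place of the second from the left key seen from the front: fixed point of the station over the key's centre, at the height of the key's top when it is up (57 mm above the desk, 11 mm above the deck). It does not move with the key. Same key. A key that is up starts to move at 2 N, takes 6 N at the bottom, and latches if pushed almost to the bottom and let go; its outlet comes on from about 4 mm in.
- key_3 (a point): Place of the third from the left key seen from the front: fixed point of the station over the key's centre, at the height of the key's top when it is up (57 mm above the desk, 11 mm above the deck). It does not move with the key. Same key. The top of a latched key stands 4.6 mm lower than this; it moves only above about 4 N and, pushed to the bottom (6 N) and let go, springs fully up.
- key_4 (a point): Place of the rightmost key seen from the front: fixed point of the station over the key's centre, at the height of the key's top when it is up (57 mm above the desk, 11 mm above the deck). It does not move with the key. Same key. One key is latched at the start; which one differs every time.
- needle_tip (a point): Tip of the black meter needle, 34 mm from its pivot. The needle shows how many outlets are on: at none it is at the left end of the scale (tip 76 mm from the station's centre line toward its +y), each outlet moves it 22 degrees to the right (one 66 mm, two 54 mm). It follows a key on its way in: about 1.7 outlets while the latched key is held fully in.
- charger: Black mains charger lying flat, 40 x 74 x 31 mm, loose; only stands by. Origin at the centre of its underside.
- adapter: Small light-grey plug adapter lying in front of the station, 43 x 65 x 18 mm, loose; only stands by. Origin at the centre of its underside.
- tape_measure: Black and yellow tape measure, 38 x 72 x 64 mm, loose; only stands by. Origin at the centre of its underside.
- carton: Small brown carton, 42 x 68 x 40 mm, loose; only stands by. Origin at the centre of its underside.
- mug: Blue and white mug, 92 mm high, loose; only stands by. Origin at the centre of its underside.
- stapler: Black and silver stapler, 150 mm long, 49 mm high, loose; only stands by. Origin at the centre of its underside.
- calculator: Desk calculator, 124 x 74 x 16 mm, loose; only stands by. Origin at the centre of its underside.
- glue_stick: White glue stick standing, 27 mm thick, 98 mm high, loose; only stands by. Origin at the centre of its underside.

How it is judged:
By the outcome, as a careful person would: the job done as asked, in the order asked, and still so for the second after the job is handed in, with the robot touching nothing.
It also fails if it takes over 48 s, if anything falls off the work surface, if the arm or the gripper's body presses on something with over 40 N, if the wrist force passes 120 N, or if a joint passes its speed limit or range.

## Working session

There is one attempt and no reset: what is moved stays moved. The work goes in short steps, Python scripts to look and compute and a tool call to move; the robot and the scene stay as the last step left them, time stands still between calls to the robot, and variables do not carry over. Pictures are saved under pics/ and viewed, at most 10 in all, crops included, and the job is handed in when it is done.

Besides the shell and the picture viewer there is one more tool, called after "Call:" as name(argument=value, ...), one argument or row to a line, values as JSON. step_arm: Moves the arm, as the interface text tells. Its arguments: {"type":"object","properties":{"deltas":{"type":"array","items":{"type":"array"}}},"required":["deltas"]}

```bash
mkdir -p pics
cat > h.py <<'E'
from workcell import *
import numpy as np, cv2
def snap(n,f,crop=None,s=1):
    im=get_image(n); p=im["pixels"][:,:,::-1]
    if crop: x0,y0,x1,y1=crop; p=p[y0:y1,x0:x1]
    cv2.imwrite(f"pics/{f}.png",cv2.resize(p,None,fx=s,fy=s,interpolation=cv2.INTER_CUBIC)); return im
def ray(im,u,v,z):
    T=np.array(im["T"]); d=T[:3,:3]@np.array([(u-im["cx"])/im["fx"],(v-im["cy"])/im["fy"],1]); o=T[:3,3]
    return o+d*(z-o[2])/d[2]
def proj(im,P):
    T=np.array(im["T"]); c=T[:3,:3].T@(np.asarray(P,float)-T[:3,3]); return c[0]/c[2]*im["fx"]+im["cx"],c[1]/c[2]*im["fy"]+im["cy"]
E
python3 - <<'E'
from h import *
for n in("scene","side"):
    im=snap(n,n+"0",s=1.42); print(n,np.round(im["T"],3).tolist(),im["fx"],im["cx"],im["cy"])
o=get_obs();print(o["orientation"],o["ee_pos"],o["width"],o["ft_force"])
E
```

```text
scene [[0.797, -0.299, 0.525, 30.962], [-0.604, -0.415, 0.68, -736.687], [0.015, -0.859, -0.512, 662.912], [0.0, 0.0, 0.0, 1.0]] 383.8382041547056 275.18145856926714 211.67212232422588
side [[-0.91, -0.244, 0.337, 213.398], [-0.416, 0.538, -0.733, 842.192], [-0.003, -0.807, -0.591, 771.048], [0.0, 0.0, 0.0, 1.0]] 443.99996241519096 273.77671969457964 207.83491939348377
[-2.22069355e+00 -2.22077806e+00  1.52893353e-03] [6.24508532e+02 3.18213926e-02 2.21978846e+02] 87.81642965830532 [ 0.33705401  0.81702237 -0.14244599]
```

View pics/scene0.png

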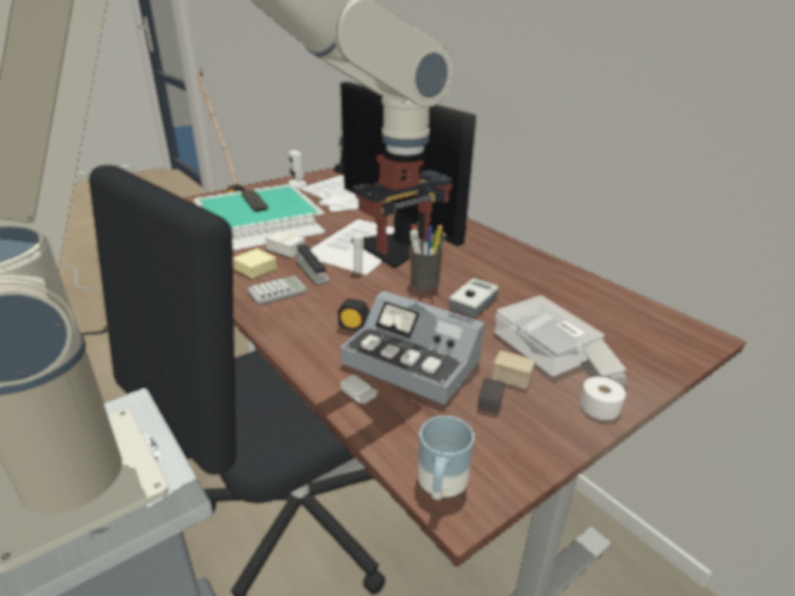

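View pics/side0.png

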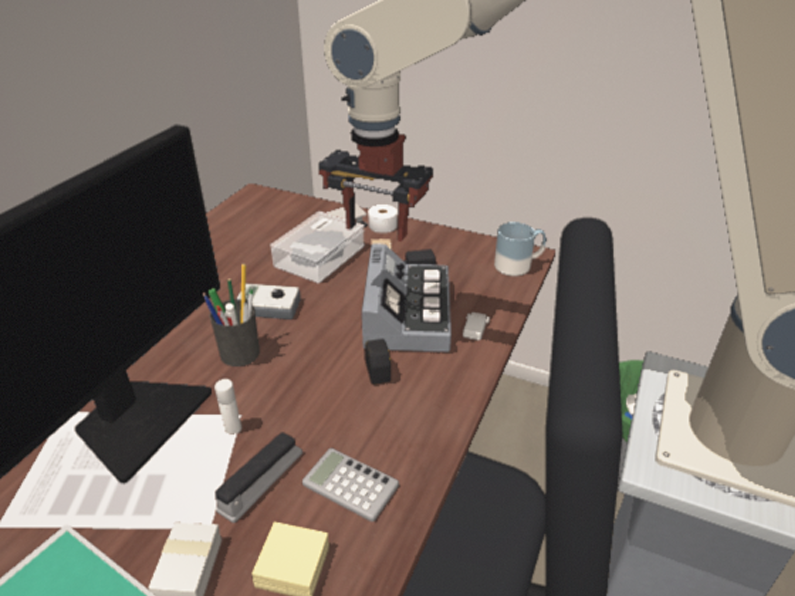

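The station shows in the scene view at about (415,345) on the enlarged picture, with keys at about (371,342), (391,351), (410,356) and (431,364). I'll enlarge both views.

Run:
```python
from h import *
snap("scene","sc1",(235,200,345,285),7)
snap("side","si1",(250,165,330,255),6.5)
```

```text
(no output)
```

View pics/sc1.png

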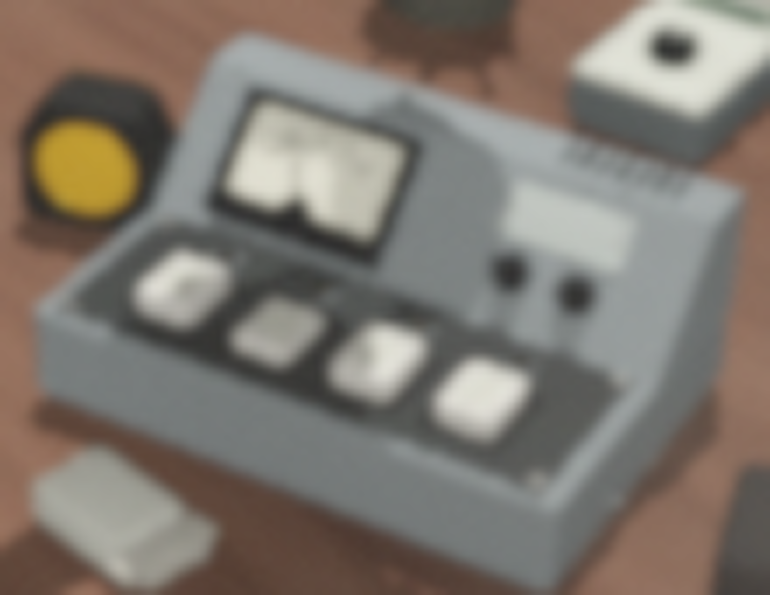

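View pics/si1.png

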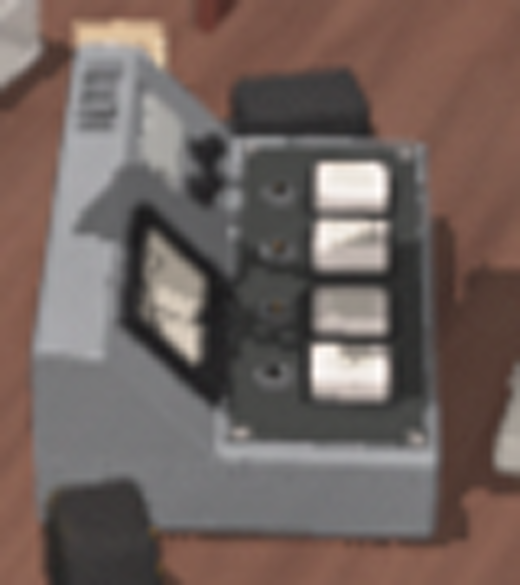

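The station is clear in both crops; key 2 is only shaded by the gripper. The scene crop has front deck corners at (38,315) and (548,515), and keys at (183,280) to (483,390). The side crop has keys at (350,368) to (352,182). Next I fit the station pose.

Run:
```python
from h import *
from scipy.optimize import least_squares
a=get_image("scene");b=get_image("side")
K=lambda i,kx:(kx,66-44*i,57)
A=[((-80,115,46),38,315),((-80,-115,46),548,515),(0,183,278),(1,280,325),(2,380,352),(3,483,390)]
B=[((-80,115,46),437,450),((-80,-115,46),427,147),((80,115,94),33,352),(0,350,368),(1,350,305),(2,350,240),(3,352,182)]
def W(p,L):
    x,y,t,kx=p; L=K(L,kx) if isinstance(L,int) else L
    c,s=np.cos(t),np.sin(t); return [x+c*L[0]-s*L[1],y+s*L[0]+c*L[1],L[2]]
def f(p):
    r=[]
    for im,S,o,k in((a,A,(235,200),7),(b,B,(250,165),6.5)):
        for L,u,v in S:
            q=proj(im,W(p,L)); r+=[q[0]-(u/k+o[0]-.0),q[1]-(v/k+o[1])]
    return r
s=least_squares(f,[600,-150,0,-40],x_scale=[10,10,.1,10],loss="soft_l1");print(s.x,np.round(f(s.x),1))
for i in range(4):print(np.round(W(s.x,i),1))
# needle pivot etc
print(get_obs()["t"])
```

```text
[ 5.92683006e+02 -7.50596805e+01  3.75659995e-01 -4.37629589e+01] [-2.1 -0.6  0.4  0.  -0.7  0.5 -0.8 -1.1 -0.9  0.3 -0.8  0.3  0.5  0.7
 -0.1 -2.3 -0.5 -1.1 -0.3 -2.3 -0.3 -2.5 -0.3 -1.9 -0.6 -1.8]
[527.8 -29.7  57. ]
[543.9 -70.6  57. ]
[ 560.  -111.6   57. ]
[ 576.2 -152.5   57. ]
0.3
```

Call:
step_arm(
  deltas=[
    [[-0.303,-0.243,0.14],[0,0,-0.25],-1],
    [[-0.303,-0.243,0.14],[0,0,-0.25],-1],
    [[-0.303,-0.243,0.14],[0,0,-0.25],-1],
    [[-0.303,-0.243,0.14],[0,0,-0.25],-1],
    [[-0.303,-0.243,0.14],[0,0,-0.25],-1],
    [[-0.303,-0.243,0.14],[0,0,-0.25],-1],
    [[-0.303,-0.243,0.14],[0,0,-0.25],-1],
    [[-0.303,-0.243,0.14],[0,0,-0.25],-1],
    [[-0.303,-0.243,0.14],[0,0,-0.25],-1],
    [[-0.303,-0.243,0.14],[0,0,-0.25],-1],
  ],
)

```text
t: 1.13
ee_pos: [552.7, -90.3, 180.9]
orientation: [1.767, 2.597, 0.0]
ft_force: [-0.3, -0.8, -1.3]
width: 24.5
grasp_force: 0.0
```

Run:
```python
from h import *
im=snap("wrist","w1",s=1.42);o=get_obs();print(o["t"],o["ee_pos"],o["orientation"],o["width"],o["ft_force"]);print(np.round(im["T"],3).tolist())
for i in range(4):
  print(np.round(np.array(proj(im,[527.8+16.13*i,-29.7-40.93*i,57]))*1.42))
print(np.round(np.array(proj(im,o["ee_pos"]))*1.42))
```

```text
1.1833 [552.5047453  -90.37022685 180.83534653] [1.76731848e+00 2.59687698e+00 3.01728161e-04] 20.607561374425863 [-0.67012038  0.47664248  0.68700241]
[[0.93, 0.349, 0.113, 521.841], [0.367, -0.886, -0.285, -11.599], [0.0, 0.306, -0.952, 343.304], [0.0, 0.0, 0.0, 1.0]]
[399. 191.]
[399. 259.]
[399. 321.]
[399. 378.]
[400. 376.]
```

View pics/w1.png

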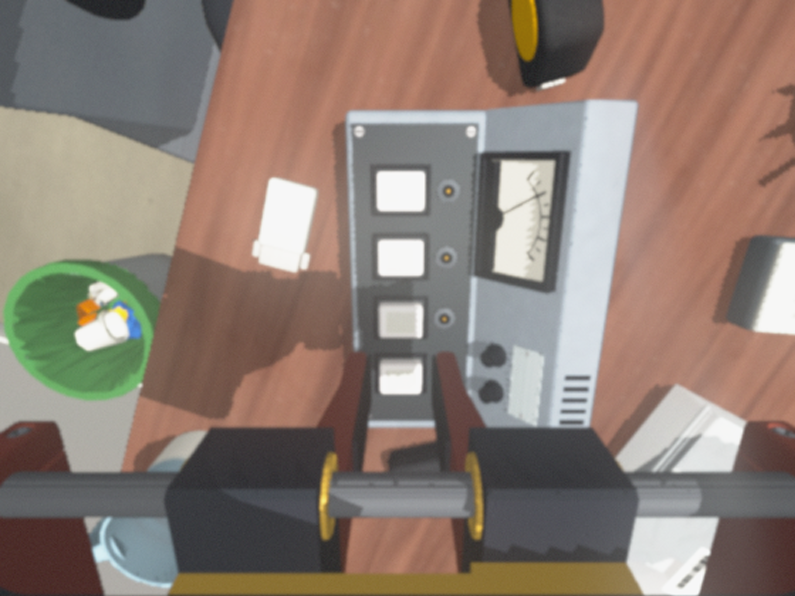

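The keys sit at (401,190), (401,257), (400,320) and (400,376), within about 1 mm of the prediction. The needle tip is near (541,195). I'll move over key 2.

Call:
step_arm(
  deltas=[
    [[0.072,0.001,0.1],[0,0,0],-1],
    [[0.072,0.001,0.2],[0,0,0],-1],
    [[0.072,0.001,0.29],[0,0,0],-1],
    [[0.072,0.001,0.34],[0,0,0],-1],
    [[0.072,0.001,0.38],[0,0,0],-1],
    [[0.072,0.001,0.38],[0,0,0],-1],
    [[0.072,0.001,0.38],[0,0,0],-1],
  ],
)

```text
t: 1.77
ee_pos: [544.6, -70.6, 66.6]
orientation: [-1.768, -2.596, 0.0]
ft_force: [0.1, 1.0, 0.7]
width: 0.5
grasp_force: 0.0
```

```bash
cat >> h.py <<'E'
def rd(n=5):
    F=[];P=[]
    for _ in range(n):
        get_image("wrist");o=get_obs();F.append(o["ft_force"]);P.append(o["ee_pos"])
    print("t",round(o["t"],2),"w",round(o["width"],1),"F",np.round(np.mean(F,0),2),"sd",np.round(np.std(F,0),2),"P",np.round(np.mean(P,0),2),"sd",np.round(np.std(P,0),2))
E
python3 -c "from h import *;rd()"
```

```text
t 2.02 w 0.4 F [0.29 0.07 0.38] sd [0.55 0.27 0.27] P [545.35 -70.8   67.73] sd [0.13 0.05 0.22]
```

Call:
step_arm(
  deltas=[
    [[0,0,0.02],[0,0,0],-1],
    [[0,0,0.03],[0,0,0],-1],
    [[0,0,0.035],[0,0,0],-1],
    [[0,0,0.04],[0,0,0],-1],
    [[0,0,0.04],[0,0,0],-1],
    [[0,0,0.04],[0,0,0],-1],
  ],
)

```text
t: 2.52
ee_pos: [544.3, -70.7, 54.5]
orientation: [-1.768, -2.596, 0.0]
ft_force: [0.8, 0.3, -0.4]
width: 0.5
grasp_force: 0.0
```

```bash
python3 -c "from h import *;rd()"
```

```text
t 2.77 w 0.3 F [ 0.18 -0.1   0.2 ] sd [0.25 0.24 0.29] P [544.51 -70.68  54.71] sd [0.04 0.01 0.06]
```

No contact 2.3 mm below the up height, so key 2 looks latched. I'll tap a neighbour to check the height reference.

Call:
step_arm(
  deltas=[
    [[0,0,-0.04],[0,0,0],-1],
    [[-0.08,0,-0.04],[0,0,0],-1],
    [[-0.1467,0,-0.04],[0,0,0],-1],
    [[-0.1467,0,-0.04],[0,0,0],-1],
    [[-0.1467,0,-0.02],[0,0,0],-1],
    [[-0.1467,0,-0.01],[0,0,0],-1],
    [[-0.1467,0,-0.005],[0,0,0],-1],
    [[-0.1467,0,0],[0,0,0],-1],
    [[-0.1467,0,0],[0,0,0],-1],
    [[-0.1467,0,0],[0,0,0],-1],
  ],
)

```text
t: 3.6
ee_pos: [560.0, -111.2, 54.6]
orientation: [-1.767, -2.596, 0.001]
ft_force: [-2.2, 0.1, 3.0]
width: 0.5
grasp_force: 1.6
```

```bash
python3 -c "from h import *;rd()"
```

```text
t 3.85 w 0.7 F [-2.    0.41  3.16] sd [0.59 0.69 0.52] P [ 560.06 -111.21   54.63] sd [0.07 0.05 0.02]
```

Key 3 pushes back with 3.2 N at the expected 2.3 mm depth, so it is up and the height is right. Key 2 is the latched one. I'll press it.

Call:
step_arm(
  deltas=[
    [[0,0,-0.04],[0,0,0],-1],
    [[0.08,0,-0.04],[0,0,0],-1],
    [[0.1467,0,-0.04],[0,0,0],-1],
    [[0.1467,0,-0.04],[0,0,0],-1],
    [[0.1467,0,-0.02],[0,0,0],-1],
    [[0.1467,0,0],[0,0,0],-1],
    [[0.1467,0,0.007],[0,0,0],-1],
    [[0.1467,0,0.012],[0,0,0],-1],
    [[0.1467,0,0.016],[0,0,0],-1],
    [[0.1467,0,0.018],[0,0,0],-1],
    [[0.1467,0,0.018],[0,0,0],-1],
  ],
)

```text
t: 4.77
ee_pos: [545.0, -71.2, 49.5]
orientation: [1.769, 2.595, 0.0]
ft_force: [-0.1, 0.6, 5.3]
width: 0.1
grasp_force: 2.8
```

```bash
python3 -c "from h import *;rd()"
```

```text
t 5.02 w 0.3 F [-0.32  0.64  5.33] sd [0.22 0.34 0.27] P [545.05 -71.22  49.57] sd [0.01 0.   0.03]
```

Call:
step_arm(
  deltas=[
    [[0,0,0.002],[0,0,0],-1],
    [[0,0,0.004],[0,0,0],-1],
    [[0,0,0.004],[0,0,0],-1],
    [[0,0,0.004],[0,0,0],-1],
  ],
)

```text
t: 5.35
ee_pos: [545.2, -71.3, 49.2]
orientation: [1.769, 2.595, 0.001]
ft_force: [-2.1, 1.5, 14.0]
width: 0.4
grasp_force: 7.2
```

```bash
python3 -c "from h import *;rd(3)"
```

```text
t 5.5 w 0.8 F [-2.6   0.87 14.  ] sd [0.15 0.57 0.31] P [545.18 -71.24  49.21] sd [0.01 0.   0.01]
```

The force is 14 N, so the key is on its rigid stop. I'll let it up and retreat, staying over the keys so the wrist camera can see the meter.

Call:
step_arm(
  deltas=[
    [[0,0,-0.02],[0,0,0],-1],
    [[0,0,-0.05],[0,0,0],-1],
    [[0,0,-0.12],[0,0,0],-1],
    [[-0.1,0,-0.22],[0,0,0],-1],
    [[-0.15,0,-0.34],[0,0,0],-1],
    [[-0.2,0,-0.44],[0,0,0],-1],
    [[-0.2,0,-0.44],[0,0,0],-1],
    [[-0.2,0,-0.44],[0,0,0],-1],
    [[-0.2,0,-0.44],[0,0,0],-1],
  ],
)

```text
t: 6.25
ee_pos: [565.5, -126.4, 179.4]
orientation: [-1.768, -2.595, 0.001]
ft_force: [-0.2, -0.1, -0.3]
width: 0.5
grasp_force: 0.0
```

```bash
python3 -c "
from h import *
snap('wrist','w2',(220,60,460,270),3.3);rd(2)"
```

```text
t 6.4 w 0.5 F [ 0.13 -0.32 -0.33] sd [0.3  0.8  0.04] P [ 565.   -125.83  178.37] sd [0.07 0.04 0.01]
```

View pics/w2.png

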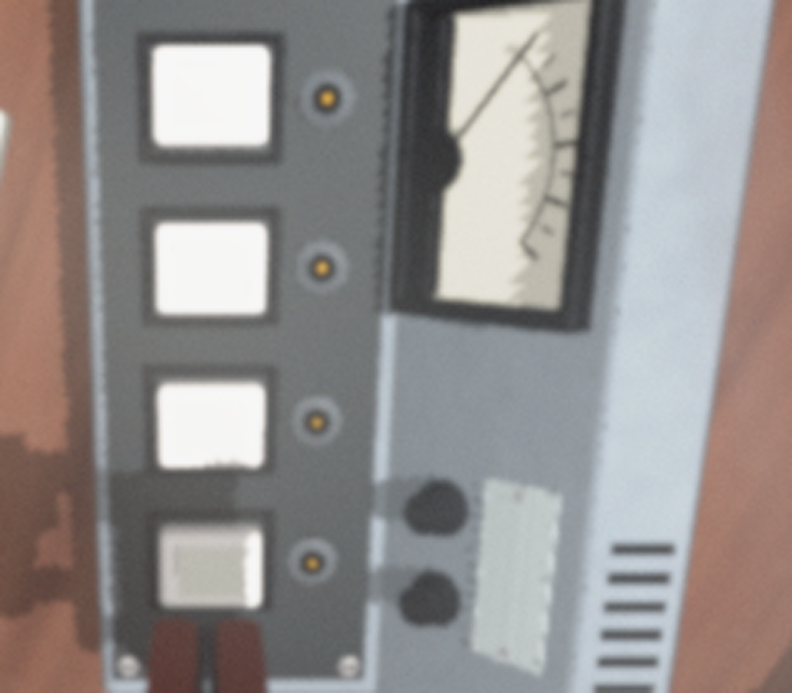

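The needle tip is now at about (535,33), at the left (+y) end of the scale. All four keys look level, so the meter reads zero.

```bash
python3 -c "
from workcell import *
print(close_job())"
```

```text
the job is handed in; nothing more can be done
None
```

Key 2 (second from the left) was the latched one; I pressed it fully in, it sprang up, the meter now reads zero, and the job is handed in.

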